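# Rock test of the cold packs with a straightedge

### The arm

A 6-joint arm with a two-finger parallel gripper is mounted at the origin on a cart in front of the work surface, level with it; the furniture and walls round the work are solid. World frame = base frame: x ahead of the robot, y to its left, z up, the work surface at z = 0. Lengths are in m, angles in rad, forces in N, time in s.
With the tool pointing down it reaches from about 0.35 to 0.975 m from the base axis. Payload 4.9 kg.
Tool frame: the origin (TCP) lies midway between the tips of the shut fingers; the grasp point (between the pads) lies 19 mm behind it; z points along the fingers, y is the line along which they close (so a half turn about z gives the same grasp; the last joint's range is limited). The gripper opens to 85 mm and grips with 20 to 120 N. Pads are 22 mm wide; open, the fingers measure 114 mm over their backs; the gripper's body (76 mm by 85 mm) begins 54 mm behind the grasp point. The pads swing forward as they close: fully open they stand 13 mm farther back than shut.
Start: joints at [1.113, 0.053, 1.613, -0, 1.476, -0.119], TCP at [0.208, 0.589, 0.231] pointing down, gripper open.
Joint ranges: [-3.01, 3.01], [-1.01, 2.22], [0.06, 2.58], [-1.02, 4.17], [0.09, 2.62], [-3.14, 3.14]. Speed limits (rad/s): [2.57, 2.57, 3.14, 3.14, 3.14, 3.14].

### API

Orientations are given as a rotation vector (axis times angle).
In Python, from station import ctrl gives the robot as it stands.
- The arm moves only by the tool step_arm, never from a script. Its argument "targets" is a list of rows, each an object with "travel": the shift along the world's x, y, z as a fraction of full scale, a list of three; "angular": the turn, a rotation vector about the world's x, y, z as a fraction of full scale, a list of three; "gripper": the opening, from 0 (shut) to 1 (fully open). In form: [{"travel": [x, y, z], "angular": [rx, ry, rz], "gripper": gripper}, ...]. A call has 1 to 10 rows; each row is the pose to reach, as a shift and turn from the pose commanded when the call began; what a row does not reach only later rows make up. Full scale, the value 1, is 0.6 m for a shift and pi/4 rad for a turn. A row lasts 1/10 s, in which the tool goes at most 50 mm and 8.59 degrees, less where a joint would pass 70% of its speed; a pose out of reach is approached as far as the arm can. A call with a number of a shift or a turn outside -1 to 1 is refused whole. A call with a gripper value outside its range is refused whole. The fingers move at their own pace and stop on an object; "squeeze" is the grip in N (left out, the last holds). Time passes only in rows, so rows that repeat a pose let the fingers close. It gives the time, the measured TCP pose, the force, the opening and the grip force at its end, in the units of the state.
- ctrl.get_obs(): the state, without advancing time (a new reading comes with each control period).
- ctrl.get_image(name): name is "scene" or "top" or "wrist"; returns a dict with "img" (400x640x3 uint8, red, green, blue), "fx", "fy", "cx", "cy" (pixels), "rvec" (rotation vector, rad) and "tvec" (3), from world to camera coordinates, as OpenCV has them. Camera axes: x right, y down, z forward; pixel columns grow to the right and rows downward; lengths in m; the calibration is good to about 2 mm. The wrist camera is an equidistant fisheye: a pixel r from the principal point sees the ray r / f radians off the axis. A picture is of the moment at which its call begins. There is no depth.
- ctrl.finish_job(): hands the job in; it is judged then, once.
The state is a dict: "t": time; "q": joint angles; "dq": joint speeds; "effort": joint torques, N m; "tool_pos": TCP position; "tool_rot": TCP orientation; "contact_force": force on the tool from outside, world axes, zero at the start; "wrist_torque": the same for the moment, N m; "opening": finger opening in m; "grip_force": force on a finger pad.
Only numpy, scipy, OpenCV 4.12 (cv2) and the standard library are available. Lean on these libraries where they do the work, as an engineer would, in place of code of your own. Each camera call takes 0.05 s, during which the arm holds its last target. There are 200 camera calls.

### The job

One of the two blue cold packs on grey foam mats has a pale filling plug that is not fully home. Find it with the straightedge: lay it lengthwise across a pack, over the plug and both end lands, let go, and lightly press down first its red-dot end and then its plain end; on a good pack it stays put, on the bad one it rocks (the other end lifts). On the pack where it has rocked both ways, press the plug fully home without undue force and leave the straightedge lying flat and centred along that pack, leaving the other things on the couch alone.

Things in the scene. Friction and masses are not known exactly. Their poses are not given: they have to be found in the camera images.
- straightedge: loose steel straightedge, 170 mm long (its x), 24 wide (y), 8 thick, 0.25 kg; origin at the centre of its flat underside, z up. On its middle a black grip block, 46 mm long (x), 14 wide (y), 8 to 31 mm above the underside: grasp across the 14 mm. Its top is clear to press on from 30 mm off the middle outwards. On a proud plug it rocks about 3 degrees either way
- red_end (a point): middle of the lower edge at the straightedge's +x end, 85 mm from its origin; a red dot, 10 mm across, marks this end on top
- plain_end (a point): middle of the lower edge at the straightedge's -x end, 85 mm from its origin, no dot
- pack_1: cold pack: blue plastic block, 150 x 76 mm, long axis = its x, z up, origin at the centre of its underside. Held in a soft grey foam mat (underside 12 mm over the couch): gives 1 to 3 mm when pressed, else fixed. Flat lands across both ends, from 55 to 74 mm off the middle, top 31 mm above the underside; face between at 26 mm.
- pack_2: the other cold pack, same sizes, axes and foam mat as pack_1. One of the two, either one, has its plug proud; otherwise they are alike. More than 25 N on a pack breaks it
- plug_1 (a point): point on the axis of pack_1's plug, moves with it; at the start it is 31 mm above the underside on both packs, plug home or not, so it does not tell which is proud. The plug is pale, round, 30 mm across; home, its top is level with the lands; proud, 3 mm higher. Tight push fit: slides down from about 13 N (straightedge's weight included), stays where left, stops hard when home
- plug_2 (a point): the same point on pack_2
- thermometer: bystander: white digital thermometer, 20 x 125 x 12 mm, lying loose; origin under its centre
- syringe: bystander: clear syringe, 19 x 120 x 22 mm, lying loose; origin under its centre
- alcohol_bottle: bystander: small clear dropper bottle, 49 mm across, 144 mm tall, loose; origin under its centre
- vial_carton: bystander: small white and blue carton, 40 x 60 x 52 mm, loose; origin under its centre

How it is judged:
By the outcome, as a careful person would: the job done as asked, in the order asked, and still so for the second after the job is handed in, with the robot touching nothing.
It also fails if it takes over 67 s, if anything falls off the work surface, if the arm or the gripper's body presses on something with over 40 N, if the wrist force passes 120 N, or if a joint passes its speed limit or range.

## Working session

There is one attempt and no reset: what is moved stays moved. The work goes in short steps, Python scripts to look and compute and a tool call to move; the robot and the scene stay as the last step left them, time stands still between calls to the robot, and variables do not carry over. Pictures are saved under pics/ and viewed, at most 12 in all, crops included, and the job is handed in when it is done.

Besides the shell and the picture viewer there is one more tool, called after "Request:" as name(argument=value, ...), one argument or row to a line, values as JSON. step_arm: Moves the arm, as the interface text tells. Its arguments: {"type":"object","properties":{"targets":{"type":"array"},"squeeze":{"type":"number"}},"required":["targets"]}

```bash
mkdir -p pics
cat > h.py <<'E'
from station import ctrl
import cv2, numpy as np
def snap(n,fn=None):
    d=ctrl.get_image(n)
    if fn: cv2.imwrite('pics/'+fn,cv2.cvtColor(d['img'],cv2.COLOR_RGB2BGR))
    return d
def ray(d,u,v):
    R=cv2.Rodrigues(np.array(d['rvec'],float))[0]; t=np.array(d['tvec'],float)
    r=R.T@np.array([(u-d['cx'])/d['fx'],(v-d['cy'])/d['fy'],1.]); return -R.T@t, r
def onz(d,u,v,z):
    o,r=ray(d,u,v); return o+r*(z-o[2])/r[2]
E
python3 - <<'E'
from h import *
for n in('top','scene'):
    d=snap(n,n+'0.png'); print(n,d['fx'],d['cx'],d['cy'],ray(d,320,200))
o=ctrl.get_obs(); print(o)
E
```

```text
top 477.8554789011907 322.27527778798594 205.9098187949759 (array([0.25637819, 0.05631601, 1.45798466]), array([ 0.16135251,  0.01236653, -0.98690833]))
scene 469.46653298621544 319.6534297884763 200.46262702401262 (array([-0.83419781,  0.70223345,  0.79914149]), array([ 0.79938384, -0.39406115, -0.45354471]))
{'t': 0.1, 'q': array([ 1.11299420e+00,  5.33165439e-02,  1.61420786e+00,  3.30358876e-05,
        1.47601483e+00, -1.18992410e-01]), 'dq': array([-0.00021994, -0.00176991, -0.00345855, -0.00121541, -0.00059139,
        0.00035531]), 'effort': array([ 1.38789542e-04, -3.94904280e+01, -3.71363640e+01, -1.22850406e-04,
        3.86977452e-03, -9.53107161e-06]), 'tool_pos': array([0.20745232, 0.58894232, 0.23013947]), 'tool_rot': array([-5.29565198e-01, -3.09604268e+00,  2.91616072e-03]), 'contact_force': array([ 0.54512528, -0.84084248, -0.81023504]), 'wrist_torque': array([-0.04505795, -0.00053896,  0.02436117]), 'grip_force': 0.0, 'opening': 0.08553404658871852}
```

View pics/top0.png

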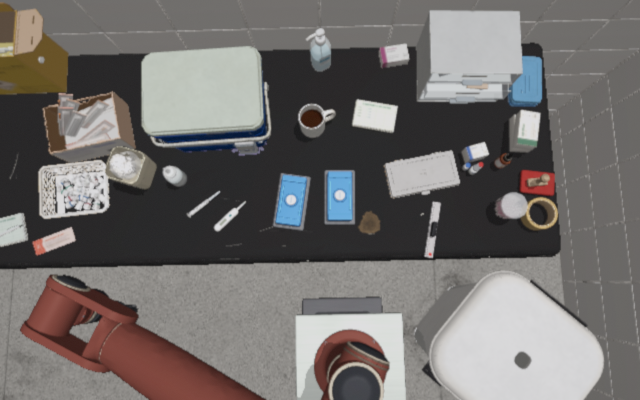

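View pics/scene0.png

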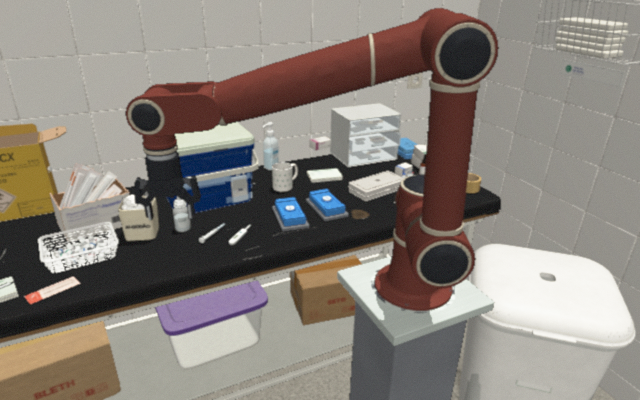

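The top view shows the packs at (292,201) and (340,196). The straightedge is at (433,230), with its red dot near (430,253) and a black grip block. Next I'll measure these.

```bash
cat >> h.py <<'E'
def blobs(m,amin):
    cs,_=cv2.findContours(m.astype(np.uint8),cv2.RETR_EXTERNAL,cv2.CHAIN_APPROX_NONE)
    return [c for c in cs if cv2.contourArea(c)>=amin]
def rect(d,c,z):
    P=np.array([onz(d,u,v,z)[:2] for u,v in c[:,0].astype(float)],np.float32)
    (x,y),(w,h),a=cv2.minAreaRect(P*1000)
    if w<h: w,h,a=h,w,a+90
    return x,y,w,h,((a+90)%180)-90
E
python3 - <<'E'
from h import *
d=snap('top'); im=d['img']; hsv=cv2.cvtColor(im,cv2.COLOR_RGB2HSV); H,S,V=[hsv[...,i].astype(int) for i in range(3)]
roi=np.zeros(H.shape,bool); roi[160:240,265:365]=1
for c in blobs(roi&(abs(H-105)<12)&(S>120)&(V>100),300): print('pack',rect(d,c,.040),cv2.boundingRect(c))
for c in blobs(roi&(S<70)&(V>170),10): print('plug',rect(d,c,.043),cv2.boundingRect(c))
roi[:]=0; roi[195:262,415:450]=1
for c in blobs(roi&(V>110),20): print('edge',rect(d,c,.008),cv2.boundingRect(c))
for c in blobs(roi&((H<8)|(H>172))&(S>100)&(V>80),3): print('red',rect(d,c,.008),cv2.boundingRect(c))
a=cv2.resize(im[160:240,265:365],None,fx=6,fy=6,interpolation=cv2.INTER_CUBIC)[:, :560]
b=cv2.resize(im[195:265,410:450],None,fx=6,fy=6,interpolation=cv2.INTER_CUBIC)
o=np.zeros((480,800,3),np.uint8); o[:480,:560]=a; o[:420,560:800]=b
cv2.imwrite('pics/crop1.png',o[...,::-1])
E
```

```text
pack (489.88287353515625, 161.88803100585938, 147.79788208007812, 74.2902603149414, -8.992103576660156) (276, 176, 30, 50)
pack (499.53643798828125, 16.727245330810547, 146.93179321289062, 72.35399627685547, -1.804840087890625) (327, 172, 25, 49)
plug (491.4229736328125, 162.59828186035156, 27.54436683654785, 27.069576263427734, -0.8057861328125) (286, 195, 10, 10)
plug (503.03961181640625, 15.104015350341797, 27.464820861816406, 27.04103660583496, -1.5196456909179688) (335, 190, 10, 10)
edge (302.3100891113281, -258.516845703125, 102.26576232910156, 5.984278202056885, 88.68475341796875) (415, 259, 35, 3)
edge (395.7950439453125, -264.38397216796875, 172.00927734375, 26.298553466796875, -11.749259948730469) (424, 202, 17, 56)
```

View pics/crop1.png

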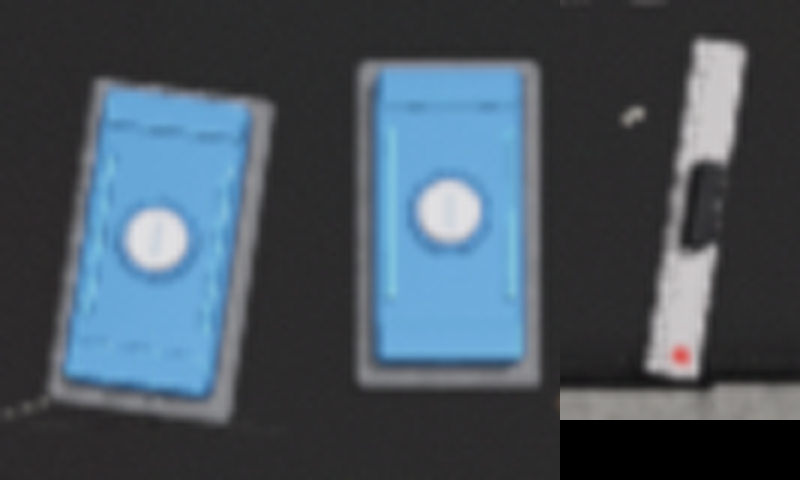

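Pack A is at (490,162) mm with yaw −9°, and pack B at (502,15) mm with yaw −1.8°. The straightedge is at (396,−264) mm, yaw 168°, red end nearest the robot.

Request:
step_arm(
  targets=[
    {"travel":[0.48,-0.6,0.03],"angular":[0,0,0],"gripper":1},
    {"travel":[0.48,-0.6,0.03],"angular":[0,0,0],"gripper":1},
    {"travel":[0.48,-0.6,0.03],"angular":[0,0,0],"gripper":1},
    {"travel":[0.48,-0.6,0.03],"angular":[0,0,0],"gripper":1},
    {"travel":[0.48,-0.6,0.03],"angular":[0,0,0],"gripper":1},
    {"travel":[0.48,-0.6,0.03],"angular":[0,0,0],"gripper":1},
    {"travel":[0.48,-0.6,0.03],"angular":[0,0,0],"gripper":1},
    {"travel":[0.48,-0.6,0.03],"angular":[0,0,0],"gripper":1},
    {"travel":[0.48,-0.6,0.03],"angular":[0,0,0],"gripper":1},
    {"travel":[0.48,-0.6,0.03],"angular":[0,0,0],"gripper":1},
  ],
)

```text
t: 1.15
tool_pos: [0.4979, 0.2258, 0.2493]
tool_rot: [0.538, 3.094, -0.002]
contact_force: [0.3, 1.6, 0.2]
opening: 0.0856
grip_force: 0.0
```

Request:
step_arm(
  targets=[
    {"travel":[-0.165,-0.815,-0.15],"angular":[0,0,0.17],"gripper":1},
    {"travel":[-0.165,-0.815,-0.15],"angular":[0,0,0.17],"gripper":1},
    {"travel":[-0.165,-0.815,-0.15],"angular":[0,0,0.17],"gripper":1},
    {"travel":[-0.165,-0.815,-0.15],"angular":[0,0,0.17],"gripper":1},
    {"travel":[-0.165,-0.815,-0.15],"angular":[0,0,0.17],"gripper":1},
    {"travel":[-0.165,-0.815,-0.15],"angular":[0,0,0.17],"gripper":1},
    {"travel":[-0.165,-0.815,-0.15],"angular":[0,0,0.17],"gripper":1},
    {"travel":[-0.165,-0.815,-0.15],"angular":[0,0,0.17],"gripper":1},
    {"travel":[-0.165,-0.815,-0.15],"angular":[0,0,0.17],"gripper":1},
    {"travel":[-0.165,-0.815,-0.15],"angular":[0,0,0.17],"gripper":1},
  ],
)

```text
t: 2.15
tool_pos: [0.3974, -0.254, 0.1602]
tool_rot: [0.321, 3.124, 0.0]
contact_force: [1.1, 0.6, 0.6]
opening: 0.0855
grip_force: 0.0
```

Run:
```python
from h import *
d=snap('wrist','w1.png'); print(d['fx'],d['cx'],d['cy'],d['rvec'],d['tvec'])
o=ctrl.get_obs(); print(o['tool_pos'],o['tool_rot'],o['q'],o['contact_force'])
```

```text
309.70691628693146 324.7332964711899 203.97094363655268 [-2.2270687  -1.81070719 -0.30244574] [ 0.16728648 -0.43545181  0.1698738 ]
[ 0.39521462 -0.25971701  0.15883027] [-0.32966728 -3.12183388  0.00608815] [-0.73621978 -0.26845997  2.03207492 -0.00463071  1.37762488 -2.09570676] [-3.07481413 -3.32962131 -0.62790259]
```

View pics/w1.png

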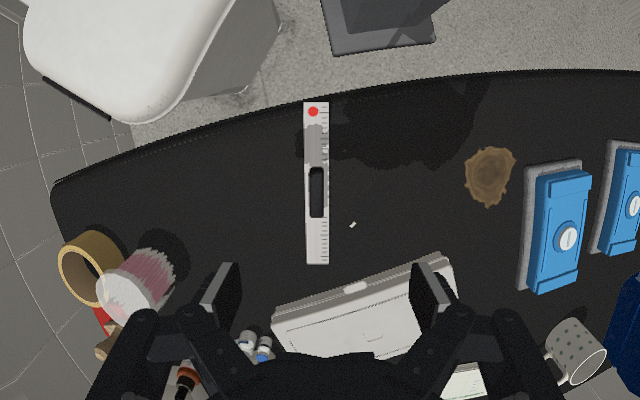

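The wrist view shows the straightedge from (315,101) to (318,263), its red dot at (313,111) and its grip at (317,192). I'll refine the pose with the fisheye model.

```bash
cat >> h.py <<'E'
def wray(d,u,v):
    R=cv2.Rodrigues(np.array(d['rvec'],float))[0]; t=np.array(d['tvec'],float)
    a=np.array([(u-d['cx'])/d['fx'],(v-d['cy'])/d['fy']]); th=np.hypot(*a)
    r=R.T@np.append(a/max(th,1e-9)*np.sin(th),np.cos(th)); return -R.T@t, r
def wonz(d,u,v,z):
    o,r=wray(d,u,v); return o+r*(z-o[2])/r[2]
def wrect(d,c,z):
    P=np.array([wonz(d,u,v,z)[:2] for u,v in c[:,0].astype(float)],np.float32)
    (x,y),(w,h),a=cv2.minAreaRect(P*1000)
    if w<h: w,h,a=h,w,a+90
    return np.round([x,y,w,h,((a+90)%180)-90],1)
E
python3 - <<'E'
from h import *
d=snap('wrist'); im=d['img']; hsv=cv2.cvtColor(im,cv2.COLOR_RGB2HSV); H,S,V=[hsv[...,i].astype(int) for i in range(3)]
roi=np.zeros(H.shape,bool); roi[104:275,290:342]=1
for c in blobs(roi&(V>85),200): print('edge',wrect(d,c,.008),cv2.boundingRect(c))
for c in blobs((V<70)&roi&(np.arange(640)[None]>307)&(np.arange(640)[None]<327),200): print('blk',wrect(d,c,.03),cv2.boundingRect(c))
roi[:]=0; roi[130:310,515:600]=1
for c in blobs((abs(H-105)<12)&(S>120)&(V>100),500): print('pack',wrect(d,c,.041),cv2.boundingRect(c))
roi[:]=0; roi[130:310,515:640]=1
for c in blobs(roi&(S<60)&(V>180),30): print('plug',wrect(d,c,.043),cv2.boundingRect(c))
print(wonz(d,315,101,.008),wonz(d,318,264,.008))
o=ctrl.get_obs(); print(o['tool_pos'],o['tool_rot'],o['contact_force'])
E
```

```text
edge [ 396.4 -262.3  168.3   24.5  -11.6] (309, 104, 27, 162)
blk [ 393.3 -263.    46.9    9.1  -12. ] (316, 169, 11, 50)
blk [ 394.6 -266.5  166.3   18.4  -13. ] (308, 104, 19, 171)
pack [498.4   8.6 157.7  91.1  -1.3] (532, 170, 65, 126)
pack [495.3 132.7 171.4  81.3  14.3] (608, 150, 32, 107)
plug [504.   20.3  28.9  27.5 -60.7] (565, 228, 17, 23)
plug [492.7 158.8  28.2  13.7  15.3] (634, 197, 6, 19)
[ 0.31000483 -0.25103253  0.008     ] [ 0.47625136 -0.28483462  0.008     ]
[ 0.39613145 -0.25631089  0.15914751] [-3.31693843e-01 -3.12168546e+00 -2.84486041e-04] [-1.0058866   1.84008723  1.09049847]
```

Request:
step_arm(
  targets=[
    {"travel":[-0.003,-0.0065,-0.08],"angular":[0,0,0],"gripper":1},
    {"travel":[-0.003,-0.0065,-0.16],"angular":[0,0,0],"gripper":1},
    {"travel":[-0.003,-0.0065,-0.22],"angular":[0,0,0],"gripper":1},
    {"travel":[-0.003,-0.0065,-0.246],"angular":[0,0,0],"gripper":1},
    {"travel":[-0.003,-0.0065,-0.246],"angular":[0,0,0],"gripper":0},
    {"travel":[-0.003,-0.0065,-0.246],"angular":[0,0,0],"gripper":0},
    {"travel":[-0.003,-0.0065,-0.246],"angular":[0,0,0],"gripper":0},
    {"travel":[-0.003,-0.0065,-0.246],"angular":[0,0,0],"gripper":0},
    {"travel":[-0.003,-0.0065,-0.246],"angular":[0,0,0],"gripper":0},
    {"travel":[-0.003,-0.0065,-0.246],"angular":[0,0,0],"gripper":0},
  ],
  squeeze=40,
)

```text
t: 3.25
tool_pos: [0.3974, -0.2578, 0.0146]
tool_rot: [0.322, 3.122, -0.003]
contact_force: [-0.2, -0.1, 5.2]
opening: 0.0129
grip_force: 40.4
```

Request:
step_arm(
  targets=[
    {"travel":[0,0,0.08],"angular":[0,0,0],"gripper":0},
    {"travel":[0,0,0.16],"angular":[0,0,0],"gripper":0},
    {"travel":[0.05,0.07,0.18],"angular":[0,0,0.05],"gripper":0},
    {"travel":[0.1,0.14,0.18],"angular":[0,0,0.1],"gripper":0},
    {"travel":[0.14,0.21,0.18],"angular":[0,0,0.16],"gripper":0},
    {"travel":[0.179,0.28,0.18],"angular":[0,0,0.22],"gripper":0},
    {"travel":[0.179,0.35,0.18],"angular":[0,0,0.22],"gripper":0},
    {"travel":[0.179,0.42,0.18],"angular":[0,0,0.22],"gripper":0},
    {"travel":[0.179,0.466,0.18],"angular":[0,0,0.22],"gripper":0},
    {"travel":[0.179,0.466,0.18],"angular":[0,0,0.22],"gripper":0},
  ],
)

```text
t: 4.25
tool_pos: [0.5025, 0.026, 0.1199]
tool_rot: [-0.044, -3.139, -0.002]
contact_force: [0.4, -0.0, -2.5]
opening: 0.0129
grip_force: 40.0
```

Run:
```python
from h import *
L=[]
for i in range(6):
    d=snap('wrist','w2.png' if i==5 else None); o=ctrl.get_obs(); L.append(np.r_[o['tool_pos']*1000,np.degrees(o['tool_rot']),o['contact_force']])
L=np.array(L); print(L.mean(0).round(2)); print(L.std(0).round(2))
```

```text
[ 5.0321e+02  2.2690e+01  1.2041e+02 -2.9100e+00 -1.7992e+02  2.0000e-02
  2.2000e-01  0.0000e+00 -2.3900e+00]
[0.3  0.87 0.27 0.15 0.03 0.01 0.2  0.42 0.42]
```

View pics/w2.png

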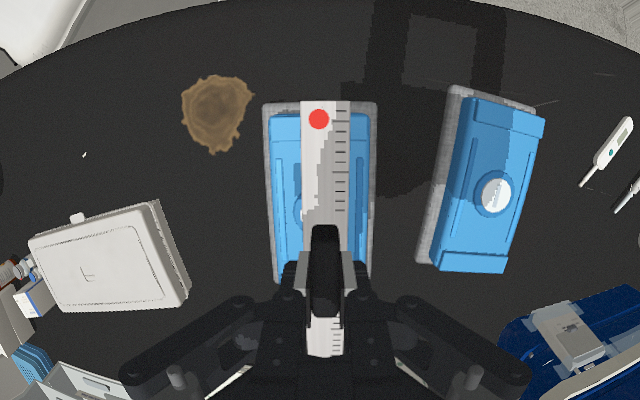

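The wrist view shows the held straightedge above pack B with its red dot at (319,119). Pack B's edges are near columns 268 and 372, and pack A's plug is at (496,195). The straightedge looks slightly off laterally, so I'll measure that.

Run:
```python
from h import *
d=snap('wrist'); im=d['img']; hsv=cv2.cvtColor(im,cv2.COLOR_RGB2HSV); H,S,V=[hsv[...,i].astype(int) for i in range(3)]
print('cam',wray(d,320,200)[0])
B=(abs(H-105)<12)&(S>120)&(V>90)
for r in (118,125,132,160,200,230):
    c=np.where(B[r,255:385])[0]+255
    print(r,c.min(),c.max(),(wonz(d,c.min(),r,.042)[:2]*1000).round(1),(wonz(d,c.max()+1,r,.042)[:2]*1000).round(1))
W=(S<50)&(V>110); 
for r in (110,150,200):
    c=np.where(W[r,290:360])[0]+290
    print('edge',r,c.min(),c.max(),[(wonz(d,u,r,.119)[:2]*1000).round(1) for u in (c.min(),c.max()+1)])
roi=np.zeros(H.shape,bool); roi[160:230,470:525]=1
for c in blobs(roi&(S<70)&(V>120),100): print('plugA',wrect(d,c,.043),cv2.boundingRect(c))
roi[:]=0; roi[60:300,400:560]=1
for c in blobs(roi&(abs(H-105)<12)&(S>120)&(V>60),500): print('packA',wrect(d,c,.042))
```

```text
cam [0.41975574 0.02511777 0.26248617]
118 270 368 [429.2 -14.1] [431.8  56.1]
125 268 369 [434.1 -15.9] [436.9  56.7]
132 269 369 [439.2 -15.5] [441.9  56.7]
160 270 368 [459.8 -16.2] [462.4  55.9]
200 273 367 [490.5 -16.5] [493.   55.2]
230 275 366 [515.3 -17.2] [517.7  54.8]
edge 110 290 359 [array([422.7,   9.1]), array([423.8,  41.2])]
edge 150 301 349 [array([441.7,  13.3]), array([442.5,  36.2])]
edge 200 302 348 [array([466.3,  12.4]), array([467.1,  35.3])]
plugA [491.7 164.3  29.7  29.3   7.7] (481, 178, 30, 35)
packA [491.  158.  147.4  84.3  -9. ]
```

Request:
step_arm(
  targets=[
    {"travel":[0,-0.0075,0],"angular":[0,0,0],"gripper":0},
    {"travel":[0,-0.0075,-0.04],"angular":[0,0,0],"gripper":0},
    {"travel":[0,-0.0075,-0.07],"angular":[0,0,0],"gripper":0},
    {"travel":[0,-0.0075,-0.096],"angular":[0,0,0],"gripper":0},
    {"travel":[0,-0.0075,-0.096],"angular":[0,0,0],"gripper":0},
    {"travel":[0,-0.0075,-0.096],"angular":[0,0,0],"gripper":0},
  ],
)

```text
t: 5.2
tool_pos: [0.5037, 0.0179, 0.0636]
tool_rot: [-0.052, -3.141, 0.0]
contact_force: [-0.3, 0.6, -2.0]
opening: 0.0129
grip_force: 40.1
```

Request:
step_arm(
  targets=[
    {"travel":[0,0,-0.002],"angular":[0,0,0],"gripper":0},
    {"travel":[0,0,-0.002],"angular":[0,0,0],"gripper":0},
  ],
)

```text
t: 5.4
tool_pos: [0.5043, 0.0182, 0.063]
tool_rot: [0.051, 3.14, -0.0]
contact_force: [0.5, -0.1, -2.5]
opening: 0.013
grip_force: 40.1
```

Request:
step_arm(
  targets=[
    {"travel":[0,0,-0.002],"angular":[0,0,0],"gripper":0},
    {"travel":[0,0,-0.002],"angular":[0,0,0],"gripper":0},
  ],
)

```text
t: 5.6
tool_pos: [0.5038, 0.0184, 0.0612]
tool_rot: [0.051, 3.141, -0.0]
contact_force: [-0.4, 0.5, -2.3]
opening: 0.0128
grip_force: 40.1
```

Request:
step_arm(
  targets=[
    {"travel":[0,0,-0.002],"angular":[0,0,0],"gripper":0},
    {"travel":[0,0,-0.002],"angular":[0,0,0],"gripper":0},
  ],
)

```text
t: 5.8
tool_pos: [0.5039, 0.0184, 0.0602]
tool_rot: [0.051, 3.141, -0.0]
contact_force: [-0.7, -0.7, 0.5]
opening: 0.0128
grip_force: 40.4
```

Request:
step_arm(
  targets=[
    {"travel":[0,0,-0.002],"angular":[0,0,0],"gripper":0},
    {"travel":[0,0,-0.002],"angular":[0,0,0],"gripper":0},
  ],
)

```text
t: 6.0
tool_pos: [0.504, 0.0184, 0.0595]
tool_rot: [0.051, 3.141, -0.0]
contact_force: [-3.9, 0.5, 5.5]
opening: 0.013
grip_force: 41.1
```

Request:
step_arm(
  targets=[
    {"travel":[0,0,-0.002],"angular":[0,0,0],"gripper":0},
    {"travel":[0,0,-0.002],"angular":[0,0,0],"gripper":0},
  ],
)

```text
t: 6.2
tool_pos: [0.5042, 0.0184, 0.059]
tool_rot: [0.051, 3.141, -0.0]
contact_force: [-4.5, 0.7, 8.7]
opening: 0.0131
grip_force: 41.6
```

Request:
step_arm(
  targets=[
    {"travel":[0,0,0.003],"angular":[0,0,0],"gripper":0},
    {"travel":[0,0,0.003],"angular":[0,0,0],"gripper":0.6},
    {"travel":[0,0,0.003],"angular":[0,0,0],"gripper":0.6},
    {"travel":[0,0,0.003],"angular":[0,0,0],"gripper":0.6},
    {"travel":[0,0,0.04],"angular":[0,0,0],"gripper":0.6},
    {"travel":[0,0,0.08],"angular":[0,0,0],"gripper":0},
    {"travel":[0,0,0.08],"angular":[0,0,0],"gripper":0},
    {"travel":[0,0,0.08],"angular":[0,0,0],"gripper":0},
    {"travel":[0,0,0.08],"angular":[0,0,0],"gripper":0},
    {"travel":[0,0,0.08],"angular":[0,0,0],"gripper":0},
  ],
)

```text
t: 7.2
tool_pos: [0.5027, 0.0185, 0.1038]
tool_rot: [-0.051, -3.139, -0.0]
contact_force: [-0.0, -0.5, 0.2]
opening: -0.0001
grip_force: 0.0
```

Run:
```python
from h import *
L=[]
for i in range(5):
    d=snap('wrist','w3.png' if i==4 else None); o=ctrl.get_obs(); L.append(np.r_[o['tool_pos']*1000,o['contact_force'],o['opening']])
print(np.mean(L,0).round(2))
s=snap('scene')['img']; t=snap('top')['img']; w=d['img']
o=np.zeros((600,800,3),np.uint8); o[:400,:400]=w[:,120:520]
o[:400,400:]=cv2.resize(s[180:240,270:370],(667,400),interpolation=cv2.INTER_CUBIC)[:,100:500]
cv2.imwrite('pics/c3.png',o[:400,:,::-1])
```

```text
[ 5.0311e+02  1.8440e+01  1.0441e+02 -7.0000e-02 -3.5000e-01  3.2000e-01
 -0.0000e+00]
```

View pics/c3.png

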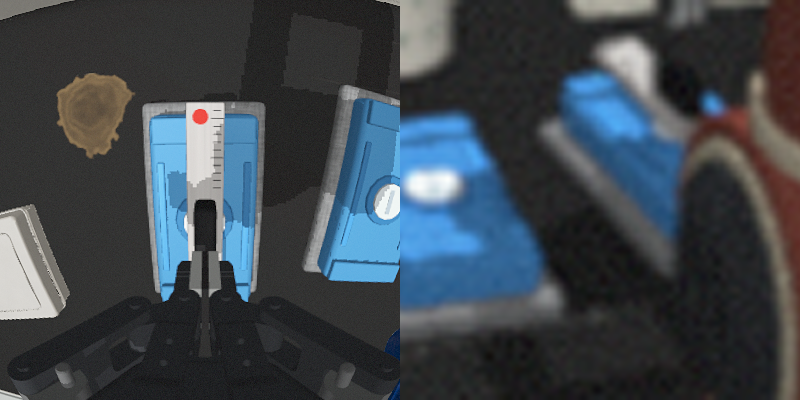

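The straightedge lies centred along pack B, red end nearest the robot. Next I press the red end.

Request:
step_arm(
  targets=[
    {"travel":[-0.06,0.002,0],"angular":[0,0,0],"gripper":0},
    {"travel":[-0.118,0.004,0],"angular":[0,0,0],"gripper":0},
    {"travel":[-0.118,0.004,-0.04],"angular":[0,0,0],"gripper":0},
    {"travel":[-0.118,0.004,-0.074],"angular":[0,0,0],"gripper":0},
    {"travel":[-0.118,0.004,-0.074],"angular":[0,0,0],"gripper":0},
    {"travel":[-0.118,0.004,-0.074],"angular":[0,0,0],"gripper":0},
  ],
)

```text
t: 8.15
tool_pos: [0.4328, 0.0208, 0.0611]
tool_rot: [-0.051, -3.141, -0.0]
contact_force: [-0.3, -1.2, 0.1]
opening: 0.0
grip_force: 0.0
```

```bash
cat >> h.py <<'E'
def chk(fn=None,n=4):
    L=[]
    for i in range(n):
        d=snap('wrist',fn if i==n-1 else None); o=ctrl.get_obs(); L.append(np.r_[o['tool_pos']*1000,o['contact_force']])
    print(np.mean(L,0).round(2),'t',o['t']); return d
E
python3 -c "
from h import *
d=chk('w4.png')"
```

```text
[ 4.3388e+02  2.0660e+01  6.2090e+01 -1.0000e-01 -4.1000e-01  3.4000e-01] t 8.35
```

Request:
step_arm(
  targets=[
    {"travel":[0,0,-0.004],"angular":[0,0,0],"gripper":0},
    {"travel":[0,0,-0.004],"angular":[0,0,0],"gripper":0},
  ],
)

```text
t: 8.55
tool_pos: [0.433, 0.0208, 0.0586]
tool_rot: [0.051, 3.141, -0.0]
contact_force: [0.9, 0.4, -0.4]
opening: 0.0003
grip_force: 0.0
```

Request:
step_arm(
  targets=[
    {"travel":[0,0,-0.002],"angular":[0,0,0],"gripper":0},
    {"travel":[0,0,-0.002],"angular":[0,0,0],"gripper":0},
  ],
)

```text
t: 8.75
tool_pos: [0.4327, 0.0208, 0.0572]
tool_rot: [-0.051, -3.141, -0.0]
contact_force: [-0.6, -0.6, -0.3]
opening: 0.0002
grip_force: 0.0
```

Request:
step_arm(
  targets=[
    {"travel":[0,0,-0.002],"angular":[0,0,0],"gripper":0},
    {"travel":[0,0,-0.002],"angular":[0,0,0],"gripper":0},
  ],
)

```text
t: 8.95
tool_pos: [0.4327, 0.0208, 0.0559]
tool_rot: [-0.051, -3.141, -0.0]
contact_force: [0.3, -0.0, 0.7]
opening: -0.0002
grip_force: 0.0
```

Request:
step_arm(
  targets=[
    {"travel":[0,0,-0.002],"angular":[0,0,0],"gripper":0},
    {"travel":[0,0,-0.002],"angular":[0,0,0],"gripper":0},
  ],
)

```text
t: 9.15
tool_pos: [0.4327, 0.0208, 0.0548]
tool_rot: [-0.051, -3.141, -0.0]
contact_force: [0.3, -0.0, 0.4]
opening: -0.0001
grip_force: 0.0
```

Request:
step_arm(
  targets=[
    {"travel":[0,0,-0.002],"angular":[0,0,0],"gripper":0},
    {"travel":[0,0,-0.002],"angular":[0,0,0],"gripper":0},
  ],
)

```text
t: 9.35
tool_pos: [0.4328, 0.0208, 0.0536]
tool_rot: [-0.051, -3.141, -0.0]
contact_force: [0.5, 0.0, 0.4]
opening: 0.0003
grip_force: 0.0
```

Request:
step_arm(
  targets=[
    {"travel":[0,0,-0.001],"angular":[0,0,0],"gripper":0},
    {"travel":[0,0,-0.001],"angular":[0,0,0],"gripper":0},
  ],
)

```text
t: 9.55
tool_pos: [0.4329, 0.0208, 0.0532]
tool_rot: [-0.051, -3.141, 0.0]
contact_force: [-1.0, 0.4, -0.6]
opening: 0.0001
grip_force: 0.3
```

Request:
step_arm(
  targets=[
    {"travel":[0,0,-0.001],"angular":[0,0,0],"gripper":0},
    {"travel":[0,0,-0.001],"angular":[0,0,0],"gripper":0},
  ],
)

```text
t: 9.75
tool_pos: [0.4329, 0.0208, 0.0525]
tool_rot: [0.051, 3.141, -0.0]
contact_force: [0.8, 0.1, 1.1]
opening: 0.0002
grip_force: 0.4
```

Request:
step_arm(
  targets=[
    {"travel":[0,0,-0.001],"angular":[0,0,0],"gripper":0},
    {"travel":[0,0,-0.001],"angular":[0,0,0],"gripper":0},
  ],
)

```text
t: 9.95
tool_pos: [0.4329, 0.0208, 0.0519]
tool_rot: [0.051, 3.141, 0.0]
contact_force: [-0.5, 0.3, 1.0]
opening: -0.0002
grip_force: 0.4
```

Request:
step_arm(
  targets=[
    {"travel":[0,0,-0.001],"angular":[0,0,0],"gripper":0},
    {"travel":[0,0,-0.001],"angular":[0,0,0],"gripper":0},
  ],
)

```text
t: 10.15
tool_pos: [0.4328, 0.0208, 0.0513]
tool_rot: [-0.051, -3.141, 0.0]
contact_force: [-0.4, 0.0, 0.5]
opening: -0.0002
grip_force: 0.4
```

Run:
```python
from h import *
d=chk('w5.png')
a=cv2.imread('pics/w4.png'); b=cv2.imread('pics/w5.png')
cv2.imwrite('pics/c5.png',np.hstack([a[:,130:530],b[:,130:530]]))
```

```text
[ 4.3287e+02  2.0780e+01  5.1330e+01 -3.9000e-01 -1.0000e-01  1.1100e+00] t 10.35
```

View pics/c5.png

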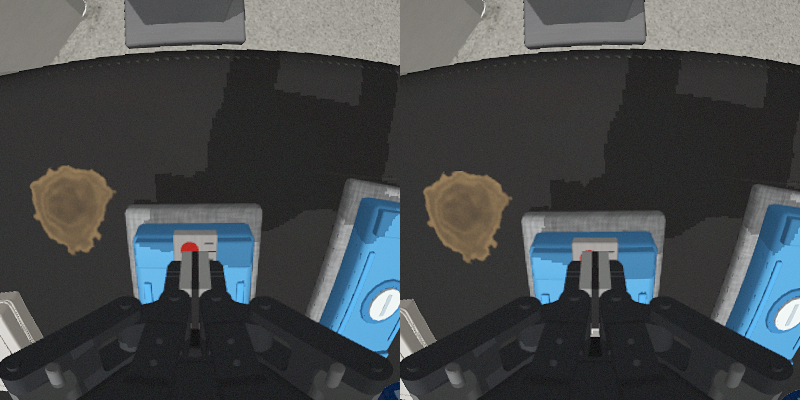

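Between z = 53.5 and 51.3 mm the force stayed near 0.8 N, and the far end now shows as white at (595,333). That points to rocking, so I'll keep going until the force rises.

Request:
step_arm(
  targets=[
    {"travel":[0,0,-0.001],"angular":[0,0,0],"gripper":0},
    {"travel":[0,0,-0.001],"angular":[0,0,0],"gripper":0},
  ],
)

```text
t: 10.55
tool_pos: [0.4329, 0.0208, 0.0508]
tool_rot: [-0.051, -3.141, 0.0]
contact_force: [-0.8, -0.9, 2.2]
opening: -0.0
grip_force: 1.1
```

Request:
step_arm(
  targets=[
    {"travel":[0,0,-0.001],"angular":[0,0,0],"gripper":0},
    {"travel":[0,0,-0.001],"angular":[0,0,0],"gripper":0},
  ],
)

```text
t: 10.75
tool_pos: [0.4329, 0.0207, 0.0504]
tool_rot: [-0.051, -3.141, 0.0]
contact_force: [-2.4, -0.7, 4.3]
opening: 0.0001
grip_force: 2.3
```

Request:
step_arm(
  targets=[
    {"travel":[0,0,-0.001],"angular":[0,0,0],"gripper":0},
    {"travel":[0,0,-0.001],"angular":[0,0,0],"gripper":0},
  ],
)

```text
t: 10.95
tool_pos: [0.4329, 0.0208, 0.0501]
tool_rot: [-0.051, -3.141, 0.0]
contact_force: [-3.7, 0.8, 7.0]
opening: 0.0001
grip_force: 3.5
```

```bash
python3 -c "
from h import *
d=chk('w6.png')"
```

```text
[ 4.3298e+02  2.0760e+01  5.0120e+01 -3.7300e+00 -3.9000e-01  6.8800e+00] t 11.15
```

Request:
step_arm(
  targets=[
    {"travel":[0,0,0.05],"angular":[0,0,0],"gripper":0},
    {"travel":[0,0,0.1],"angular":[0,0,0],"gripper":0},
    {"travel":[0.07,-0.002,0.1],"angular":[0,0,0],"gripper":0},
    {"travel":[0.15,-0.005,0.1],"angular":[0,0,0],"gripper":0},
    {"travel":[0.232,-0.008,0.1],"angular":[0,0,0],"gripper":0},
    {"travel":[0.232,-0.008,0.06],"angular":[0,0,0],"gripper":0},
    {"travel":[0.232,-0.008,0.02],"angular":[0,0,0],"gripper":0},
    {"travel":[0.232,-0.008,0.02],"angular":[0,0,0],"gripper":0},
    {"travel":[0.232,-0.008,0.02],"angular":[0,0,0],"gripper":0},
  ],
)

```text
t: 12.05
tool_pos: [0.5714, 0.0161, 0.0609]
tool_rot: [-0.051, -3.14, -0.0]
contact_force: [-0.1, 0.4, 0.2]
opening: 0.0002
grip_force: 0.0
```

```bash
python3 -c "
from h import *
d=chk('w7.png')"
```

```text
[ 5.7285e+02  1.5910e+01  6.2950e+01  4.0000e-02 -2.0000e-01 -3.0000e-02] t 12.25
```

Request:
step_arm(
  targets=[
    {"travel":[0,0,-0.004],"angular":[0,0,0],"gripper":0},
    {"travel":[0,0,-0.004],"angular":[0,0,0],"gripper":0},
  ],
)

```text
t: 12.45
tool_pos: [0.5722, 0.016, 0.0596]
tool_rot: [0.051, 3.14, -0.0]
contact_force: [0.0, -0.6, -0.3]
opening: -0.0001
grip_force: 0.0
```

Request:
step_arm(
  targets=[
    {"travel":[0,0,-0.004],"angular":[0,0,0],"gripper":0},
    {"travel":[0,0,-0.004],"angular":[0,0,0],"gripper":0},
  ],
)

```text
t: 12.65
tool_pos: [0.5718, 0.016, 0.0564]
tool_rot: [-0.051, -3.141, -0.0]
contact_force: [-0.1, 0.6, -0.1]
opening: 0.0003
grip_force: 0.0
```

Request:
step_arm(
  targets=[
    {"travel":[0,0,-0.003],"angular":[0,0,0],"gripper":0},
    {"travel":[0,0,-0.003],"angular":[0,0,0],"gripper":0},
  ],
)

```text
t: 12.85
tool_pos: [0.5718, 0.016, 0.0546]
tool_rot: [-0.051, -3.141, -0.0]
contact_force: [-1.3, 0.2, 0.1]
opening: -0.0002
grip_force: 0.0
```

Request:
step_arm(
  targets=[
    {"travel":[0,0,-0.002],"angular":[0,0,0],"gripper":0},
    {"travel":[0,0,-0.002],"angular":[0,0,0],"gripper":0},
  ],
)

```text
t: 13.05
tool_pos: [0.572, 0.016, 0.0535]
tool_rot: [-0.051, -3.141, -0.0]
contact_force: [0.6, 0.4, 0.3]
opening: 0.0001
grip_force: 0.0
```

Request:
step_arm(
  targets=[
    {"travel":[0,0,-0.002],"angular":[0,0,0],"gripper":0},
    {"travel":[0,0,-0.002],"angular":[0,0,0],"gripper":0},
  ],
)

```text
t: 13.25
tool_pos: [0.5722, 0.016, 0.0525]
tool_rot: [0.051, 3.141, -0.0]
contact_force: [0.9, -0.5, 0.8]
opening: -0.0002
grip_force: 0.3
```

Request:
step_arm(
  targets=[
    {"travel":[0,0,-0.002],"angular":[0,0,0],"gripper":0},
    {"travel":[0,0,-0.002],"angular":[0,0,0],"gripper":0},
  ],
)

```text
t: 13.45
tool_pos: [0.5722, 0.016, 0.0513]
tool_rot: [0.051, 3.141, -0.0]
contact_force: [0.0, 0.5, 0.4]
opening: -0.0001
grip_force: 0.3
```

Request:
step_arm(
  targets=[
    {"travel":[0,0,-0.001],"angular":[0,0,0],"gripper":0},
    {"travel":[0,0,-0.001],"angular":[0,0,0],"gripper":0},
  ],
)

```text
t: 13.65
tool_pos: [0.5722, 0.016, 0.051]
tool_rot: [0.051, 3.141, -0.0]
contact_force: [0.1, 0.1, 2.7]
opening: 0.0
grip_force: 0.9
```

Request:
step_arm(
  targets=[
    {"travel":[0,0,-0.001],"angular":[0,0,0],"gripper":0},
    {"travel":[0,0,-0.001],"angular":[0,0,0],"gripper":0},
  ],
)

```text
t: 13.85
tool_pos: [0.5723, 0.016, 0.0506]
tool_rot: [0.051, 3.141, -0.0]
contact_force: [-1.6, -0.2, 4.0]
opening: 0.0002
grip_force: 2.0
```

Request:
step_arm(
  targets=[
    {"travel":[0,0,-0.001],"angular":[0,0,0],"gripper":0},
    {"travel":[0,0,-0.001],"angular":[0,0,0],"gripper":0},
  ],
)

```text
t: 14.05
tool_pos: [0.5723, 0.016, 0.0502]
tool_rot: [0.051, 3.141, -0.0]
contact_force: [-1.9, -0.6, 5.9]
opening: 0.0002
grip_force: 3.1
```

Run:
```python
from h import *
d=chk('w8.png')
a=cv2.imread('pics/w7.png'); b=cv2.imread('pics/w8.png')
cv2.imwrite('pics/c8.png',np.hstack([a[:,130:530],b[:,130:530]]))
```

```text
[ 5.7231e+02  1.5960e+01  5.0280e+01 -2.2200e+00  3.2000e-01  6.3600e+00] t 14.25
```

View pics/c8.png

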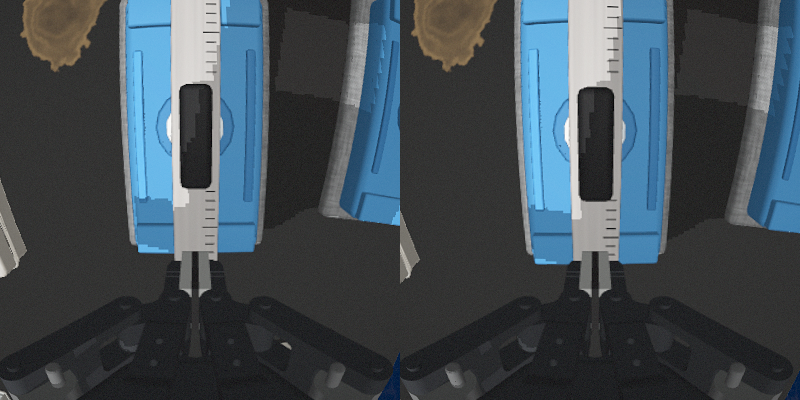

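The straightedge rocked both ways on pack B, giving about 3 mm of easy travel before it hit a firm stop. I'll raise the tool and measure the grip block and plug before pressing it home.

Request:
step_arm(
  targets=[
    {"travel":[0,0,0.05],"angular":[0,0,0],"gripper":0},
    {"travel":[0,0,0.09],"angular":[0,0,0],"gripper":0},
    {"travel":[0,0,0.09],"angular":[0,0,0],"gripper":0},
    {"travel":[0,0,0.09],"angular":[0,0,0],"gripper":0},
    {"travel":[0,0,0.09],"angular":[0,0,0],"gripper":0},
  ],
)

```text
t: 14.75
tool_pos: [0.5709, 0.0161, 0.1017]
tool_rot: [-0.051, -3.138, -0.0]
contact_force: [-0.7, -0.0, -1.1]
opening: -0.0003
grip_force: 0.0
```

Run:
```python
from h import *
d=chk('w9.png'); im=d['img']; hsv=cv2.cvtColor(im,cv2.COLOR_RGB2HSV); H,S,V=[hsv[...,i].astype(int) for i in range(3)]
print('cam',wray(d,320,200)[0])
roi=np.zeros(H.shape,bool); roi[20:250,307:345]=1
for c in blobs(roi&(V<75),300): print('blk',wrect(d,c,.077),cv2.boundingRect(c))
B=(abs(H-105)<14)&(S>110)&(V>60); W=(S<50)&(V>90)
for r in (20,50,100,150,200,220):
    c=np.where(B[r,225:420])[0]+225; w=np.where(W[r,290:360])[0]+290
    print(r,(wonz(d,c.min(),r,.040)[:2]*1000).round(1),(wonz(d,c.max()+1,r,.040)[:2]*1000).round(1),
     [(wonz(d,u,r,.054)[:2]*1000).round(1) for u in (w.min(),w.max()+1)],w.min(),w.max())
```

```text
[ 5.7100e+02  1.6080e+01  1.0179e+02 -1.0000e-02  2.5000e-01 -5.0000e-01] t 14.95
cam [0.48756632 0.01913463 0.24378125]
blk [503.7  18.8  43.7  13.2  -1.8] (313, 92, 25, 81)
20 [429.5 -13.8] [431.8  55.6] [array([435.2,   9.7]), array([435.9,  33.1])] 306 344
50 [450.2 -16.3] [452.7  56.1] [array([454.5,   9.1]), array([455.2,  32.4])] 306 344
100 [483.9 -17. ] [486.3  55.3] [array([485.5,   8. ]), array([486.2,  31.5])] 306 344
150 [517.4 -17.7] [519.7  54.5] [array([516.3,   6.7]), array([517.1,  30.8])] 306 344
200 [552.5 -18.4] [554.9  54.2] [array([548.8,   6.4]), array([549.6,  29.6])] 308 343
220 [567.5 -19. ] [569.9  53.2] [array([562.7,   5.7]), array([563.5,  29.4])] 308 343
```

View pics/w9.png

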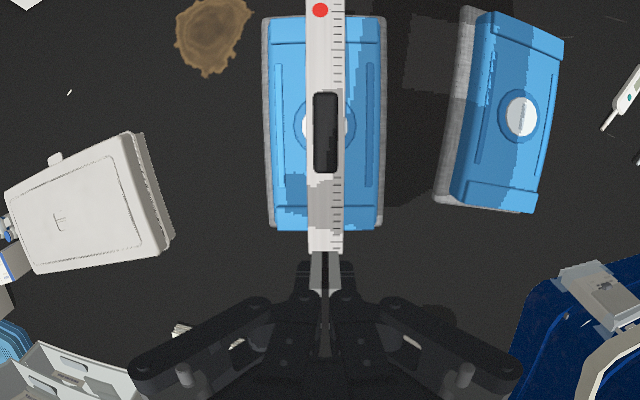

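Laterally and in yaw the straightedge matches the pack within 1 mm. The block is at (503.7,18.8) mm. Now I press on the block.

Request:
step_arm(
  targets=[
    {"travel":[-0.06,0.002,0],"angular":[0,0,0],"gripper":0},
    {"travel":[-0.114,0.004,0],"angular":[0,0,0],"gripper":0},
    {"travel":[-0.114,0.004,0],"angular":[0,0,0],"gripper":0},
    {"travel":[-0.114,0.004,-0.036],"angular":[0,0,0],"gripper":0},
    {"travel":[-0.114,0.004,-0.036],"angular":[0,0,0],"gripper":0},
    {"travel":[-0.114,0.004,-0.036],"angular":[0,0,0],"gripper":0},
  ],
)

```text
t: 15.55
tool_pos: [0.5037, 0.0184, 0.0817]
tool_rot: [-0.051, -3.14, -0.0]
contact_force: [-0.9, -0.1, -0.5]
opening: 0.0002
grip_force: 0.0
```

Request:
step_arm(
  targets=[
    {"travel":[0,0,-0.004],"angular":[0,0,0],"gripper":0},
    {"travel":[0,0,-0.004],"angular":[0,0,0],"gripper":0},
  ],
)

```text
t: 15.75
tool_pos: [0.5043, 0.0183, 0.08]
tool_rot: [0.051, 3.14, -0.0]
contact_force: [-0.1, 0.5, -0.5]
opening: 0.0002
grip_force: 0.0
```

Request:
step_arm(
  targets=[
    {"travel":[0,0,-0.002],"angular":[0,0,0],"gripper":0},
    {"travel":[0,0,-0.002],"angular":[0,0,0],"gripper":0},
  ],
)

```text
t: 15.95
tool_pos: [0.5038, 0.0184, 0.0785]
tool_rot: [0.051, 3.141, -0.0]
contact_force: [-0.4, 0.2, 0.5]
opening: -0.0001
grip_force: 0.0
```

Request:
step_arm(
  targets=[
    {"travel":[0,0,-0.002],"angular":[0,0,0],"gripper":0},
    {"travel":[0,0,-0.002],"angular":[0,0,0],"gripper":0},
  ],
)

```text
t: 16.15
tool_pos: [0.5036, 0.0184, 0.077]
tool_rot: [-0.051, -3.141, -0.0]
contact_force: [0.1, -0.1, -0.2]
opening: 0.0002
grip_force: 0.0
```

Request:
step_arm(
  targets=[
    {"travel":[0,0,-0.001],"angular":[0,0,0],"gripper":0},
    {"travel":[0,0,-0.001],"angular":[0,0,0],"gripper":0},
  ],
)

```text
t: 16.35
tool_pos: [0.5037, 0.0184, 0.0765]
tool_rot: [0.051, 3.141, -0.0]
contact_force: [0.7, 1.2, -0.1]
opening: -0.0001
grip_force: 0.1
```

Request:
step_arm(
  targets=[
    {"travel":[0,0,-0.002],"angular":[0,0,0],"gripper":0},
    {"travel":[0,0,-0.002],"angular":[0,0,0],"gripper":0},
  ],
)

```text
t: 16.55
tool_pos: [0.5039, 0.0184, 0.076]
tool_rot: [0.051, 3.141, -0.0]
contact_force: [-1.9, 0.2, 4.7]
opening: 0.0001
grip_force: 2.3
```

Request:
step_arm(
  targets=[
    {"travel":[0,0,-0.001],"angular":[0,0,0],"gripper":0},
    {"travel":[0,0,-0.001],"angular":[0,0,0],"gripper":0},
  ],
)

```text
t: 16.75
tool_pos: [0.504, 0.0184, 0.0757]
tool_rot: [0.051, 3.141, -0.0]
contact_force: [-1.9, 0.1, 6.8]
opening: 0.0
grip_force: 3.3
```

Request:
step_arm(
  targets=[
    {"travel":[0,0,-0.001],"angular":[0,0,0],"gripper":0},
    {"travel":[0,0,-0.001],"angular":[0,0,0],"gripper":0},
  ],
)

```text
t: 16.95
tool_pos: [0.5041, 0.0184, 0.0755]
tool_rot: [0.051, 3.141, -0.0]
contact_force: [-3.8, -0.2, 8.7]
opening: 0.0002
grip_force: 4.2
```

Request:
step_arm(
  targets=[
    {"travel":[0,0,-0.001],"angular":[0,0,0],"gripper":0},
    {"travel":[0,0,-0.001],"angular":[0,0,0],"gripper":0},
  ],
)

```text
t: 17.15
tool_pos: [0.5042, 0.0183, 0.0752]
tool_rot: [0.051, 3.141, -0.0]
contact_force: [-4.9, 0.1, 10.1]
opening: 0.0002
grip_force: 5.0
```

Request:
step_arm(
  targets=[
    {"travel":[0,0,-0.001],"angular":[0,0,0],"gripper":0},
    {"travel":[0,0,-0.001],"angular":[0,0,0],"gripper":0},
  ],
)

```text
t: 17.35
tool_pos: [0.5042, 0.0184, 0.0746]
tool_rot: [0.051, 3.141, -0.0]
contact_force: [-4.1, 0.7, 10.0]
opening: 0.0002
grip_force: 5.2
```

Request:
step_arm(
  targets=[
    {"travel":[0,0,-0.001],"angular":[0,0,0],"gripper":0},
    {"travel":[0,0,-0.001],"angular":[0,0,0],"gripper":0},
  ],
)

```text
t: 17.55
tool_pos: [0.5042, 0.0183, 0.0741]
tool_rot: [0.051, 3.141, -0.0]
contact_force: [-4.9, 0.1, 10.5]
opening: 0.0002
grip_force: 5.2
```

Request:
step_arm(
  targets=[
    {"travel":[0,0,-0.001],"angular":[0,0,0],"gripper":0},
    {"travel":[0,0,-0.001],"angular":[0,0,0],"gripper":0},
  ],
)

```text
t: 17.75
tool_pos: [0.5042, 0.0183, 0.0735]
tool_rot: [0.051, 3.141, -0.0]
contact_force: [-4.0, -0.1, 10.2]
opening: -0.0002
grip_force: 5.2
```

Request:
step_arm(
  targets=[
    {"travel":[0,0,-0.001],"angular":[0,0,0],"gripper":0},
    {"travel":[0,0,-0.001],"angular":[0,0,0],"gripper":0},
  ],
)

```text
t: 17.95
tool_pos: [0.5042, 0.0183, 0.0729]
tool_rot: [0.051, 3.141, -0.0]
contact_force: [-4.8, 0.5, 10.7]
opening: 0.0
grip_force: 5.4
```

Request:
step_arm(
  targets=[
    {"travel":[0,0,-0.001],"angular":[0,0,0],"gripper":0},
    {"travel":[0,0,-0.001],"angular":[0,0,0],"gripper":0},
  ],
)

```text
t: 18.15
tool_pos: [0.5041, 0.0183, 0.0724]
tool_rot: [-0.051, -3.141, 0.0]
contact_force: [-6.9, 0.2, 12.1]
opening: -0.0002
grip_force: 6.1
```

Request:
step_arm(
  targets=[
    {"travel":[0,0,-0.001],"angular":[0,0,0],"gripper":0},
    {"travel":[0,0,-0.001],"angular":[0,0,0],"gripper":0},
  ],
)

```text
t: 18.35
tool_pos: [0.504, 0.0184, 0.0721]
tool_rot: [-0.051, -3.141, 0.0]
contact_force: [-6.6, 0.8, 13.6]
opening: -0.0
grip_force: 6.9
```

Request:
step_arm(
  targets=[
    {"travel":[0,0,-0.001],"angular":[0,0,0],"gripper":0},
    {"travel":[0,0,-0.001],"angular":[0,0,0],"gripper":0},
  ],
)

```text
t: 18.55
tool_pos: [0.504, 0.0184, 0.0717]
tool_rot: [-0.051, -3.14, 0.0]
contact_force: [-8.3, 1.2, 15.7]
opening: -0.0002
grip_force: 7.8
```

Request:
step_arm(
  targets=[
    {"travel":[0,0,-0.001],"angular":[0,0,0],"gripper":0},
    {"travel":[0,0,-0.001],"angular":[0,0,0],"gripper":0},
  ],
)

```text
t: 18.75
tool_pos: [0.504, 0.0184, 0.0714]
tool_rot: [-0.051, -3.14, 0.0]
contact_force: [-9.1, 0.7, 18.5]
opening: -0.0003
grip_force: 8.8
```

Request:
step_arm(
  targets=[
    {"travel":[0,0,0.006],"angular":[0,0,0],"gripper":0},
    {"travel":[0,0,0.02],"angular":[0,0,0],"gripper":0},
    {"travel":[0,0,0.06],"angular":[0,0,0],"gripper":0},
    {"travel":[0.06,-0.002,0.06],"angular":[0,0,0],"gripper":0},
    {"travel":[0.14,-0.004,0.06],"angular":[0,0,0],"gripper":0},
    {"travel":[0.14,-0.004,0.06],"angular":[0,0,0],"gripper":0},
    {"travel":[0.14,-0.004,0.06],"angular":[0,0,0],"gripper":0},
    {"travel":[0.14,-0.004,0.06],"angular":[0,0,0],"gripper":0},
  ],
)

```text
t: 19.55
tool_pos: [0.5867, 0.0161, 0.1043]
tool_rot: [-0.051, -3.14, -0.0]
contact_force: [-0.8, -0.1, 0.3]
opening: 0.0003
grip_force: 0.0
```

Run:
```python
from h import *
d=chk('w10.png'); im=d['img']; hsv=cv2.cvtColor(im,cv2.COLOR_RGB2HSV); H,S,V=[hsv[...,i].astype(int) for i in range(3)]
roi=np.zeros(H.shape,bool); roi[10:200,307:345]=1
for c in blobs(roi&(V<75),300): print('blk',wrect(d,c,.074),cv2.boundingRect(c))
B=(abs(H-105)<14)&(S>110)&(V>60); W=(S<50)&(V>90)
for r in (20,50,100,150,200):
    c=np.where(B[r,225:420])[0]+225; w=np.where(W[r,290:360])[0]+290
    print(r,(wonz(d,c.min(),r,.040)[:2]*1000).round(1),(wonz(d,c.max()+1,r,.040)[:2]*1000).round(1),
     [(wonz(d,u,r,.051)[:2]*1000).round(1) for u in (w.min(),w.max()+1)],w.min(),w.max())
c=np.where(B[:,295])[0]; print('far row',c.max(),wonz(d,295,c.max()+1,.043)*1000)
c=np.where(W[:,325])[0]; print(c[(c>150)&(c<270)].max())
```

```text
[ 5.8678e+02  1.6090e+01  1.0496e+02  3.0000e-02 -4.5000e-01  2.7000e-01] t 19.75
blk [504.2  19.1  43.8  12.8  -2.1] (313, 65, 24, 79)
20 [444.4 -16.3] [447.   56.8] [array([449.5,   8.8]), array([450.3,  32.9])] 305 343
50 [465.7 -16.8] [468.2  56. ] [array([469.4,   8.2]), array([470.2,  32.2])] 305 343
100 [499.8 -17.6] [502.2  55.2] [array([501.2,   4.5]), array([502.1,  33.1])] 301 346
150 [533.8 -18.3] [536.2  54.3] [array([533.2,   6.3]), array([534. ,  29.8])] 306 342
200 [569.5 -19. ] [571.9  52.6] [array([566.7,   5.3]), array([567.5,  29.3])] 307 342
far row 207 [574.96779098  -4.00170743  43.        ]
230
```

View pics/w10.png

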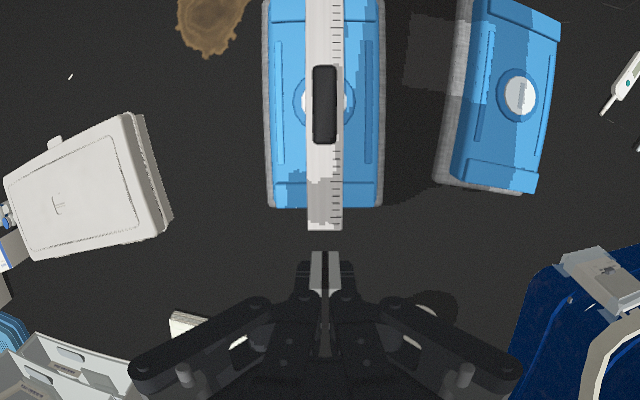

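The straightedge lies along pack B with its far end near row 230, and the force has settled. I'll retract and check it from the top camera.

Request:
step_arm(
  targets=[
    {"travel":[0,0,0.08],"angular":[0,0,0],"gripper":0},
    {"travel":[0,0,0.16],"angular":[0,0,0],"gripper":0},
    {"travel":[-0.05,-0.07,0.2],"angular":[0,0,0],"gripper":0},
    {"travel":[-0.1,-0.14,0.2],"angular":[0,0,0],"gripper":0},
    {"travel":[-0.15,-0.2,0.2],"angular":[0,0,0],"gripper":0},
    {"travel":[-0.2,-0.27,0.2],"angular":[0,0,0],"gripper":0},
    {"travel":[-0.25,-0.33,0.2],"angular":[0,0,0],"gripper":0},
    {"travel":[-0.25,-0.4,0.2],"angular":[0,0,0],"gripper":0},
    {"travel":[-0.25,-0.45,0.2],"angular":[0,0,0],"gripper":0},
    {"travel":[-0.25,-0.45,0.2],"angular":[0,0,0],"gripper":0},
  ],
)

```text
t: 20.75
tool_pos: [0.4366, -0.2568, 0.2252]
tool_rot: [0.058, 3.14, -0.002]
contact_force: [0.3, 0.1, 0.5]
opening: -0.0003
grip_force: 0.0
```

Run:
```python
from h import *
d=snap('top'); im=d['img']; hsv=cv2.cvtColor(im,cv2.COLOR_RGB2HSV); H,S,V=[hsv[...,i].astype(int) for i in range(3)]
roi=np.zeros(H.shape,bool); roi[150:240,322:358]=1
for c in blobs(roi&(S<60)&(V>125),60): print('edge',rect(d,c,.051),cv2.boundingRect(c))
B=roi&(abs(H-105)<12)&(S>120)&(V>90)
p=np.concatenate(blobs(B,60)); print('pack',rect(d,p,.041),cv2.boundingRect(p))
for u in (331,349):
    r=np.where(B[:,u])[0]; print(u,r.min(),r.max(),onz(d,u,r.min()-.0,.043)*1000,onz(d,u,r.max()+1,.043)*1000,onz(d,u,r.max()+1,.012)*1000)
cv2.imwrite('pics/c11.png',cv2.resize(im[150:250,300:400],(600,600),interpolation=cv2.INTER_CUBIC)[...,::-1])
```

```text
edge (503.6828918457031, 7.660795211791992, 169.89285278320312, 42.12712860107422, -1.5196456909179688) (335, 166, 15, 57)
pack (499.3652648925781, 16.766603469848633, 146.82821655273438, 72.32585144042969, -1.804840087890625) (327, 172, 25, 49)
331 172 220 [572.73573334  38.88694047  43.        ] [423.53317102  42.65926051  43.        ] [427.1952634   42.36006354  12.        ]
349 173 220 [568.27913327 -15.44258173  43.        ] [422.25160038 -10.93204113  43.        ] [425.88561565 -12.40533588  12.        ]
```

View pics/c11.png

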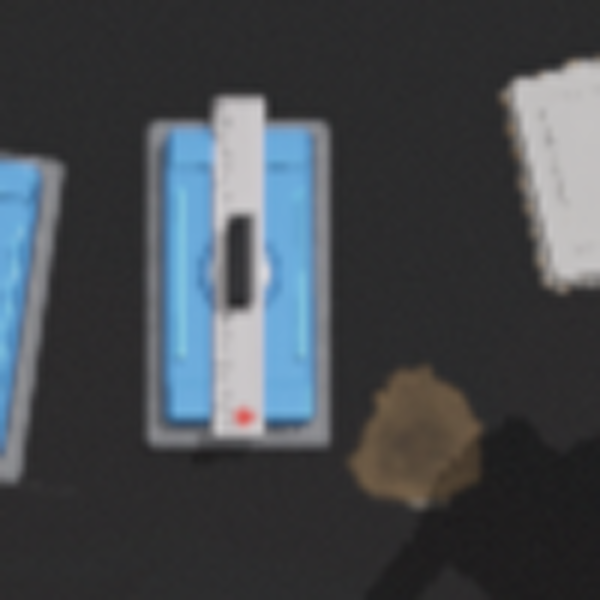

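The straightedge is flat, aligned and laterally centred. It sits about 3 mm too far lengthwise, with overhangs of roughly 14 mm at the far end and 8 mm at the near end. I'll nudge its far end back with the shut fingertips, staying clear of the pack.

Request:
step_arm(
  targets=[
    {"travel":[0.07,0,0],"angular":[0,0,0],"gripper":0},
    {"travel":[0.14,0.04,0],"angular":[0,0,0],"gripper":0},
    {"travel":[0.2,0.09,0],"angular":[0,0,0],"gripper":0},
    {"travel":[0.25,0.15,0],"angular":[0,0,0],"gripper":0},
    {"travel":[0.302,0.2,0],"angular":[0,0,0],"gripper":0},
    {"travel":[0.302,0.28,0],"angular":[0,0,0],"gripper":0},
    {"travel":[0.302,0.36,0],"angular":[0,0,0],"gripper":0},
    {"travel":[0.302,0.44,-0.05],"angular":[0,0,0],"gripper":0},
    {"travel":[0.302,0.451,-0.1],"angular":[0,0,0],"gripper":0},
    {"travel":[0.302,0.451,-0.16],"angular":[0,0,0],"gripper":0},
  ],
)

```text
t: 21.8
tool_pos: [0.6187, 0.0208, 0.1292]
tool_rot: [0.043, 3.139, 0.001]
contact_force: [-0.3, -0.3, -0.2]
opening: 0.0001
grip_force: 0.0
```

```bash
cat > m.py <<'E'
from h import *
d=chk(); im=d['img']; hsv=cv2.cvtColor(im,cv2.COLOR_RGB2HSV); S,V=hsv[...,1].astype(int),hsv[...,2].astype(int); H=hsv[...,0].astype(int)
W=(S<50)&(V>90); B=(abs(H-105)<14)&(S>110)&(V>60)
for u in (318,324,330):
    c=np.where(W[60:,u])[0]+60
    # end of the continuous white run of the ruler
    g=np.where(np.diff(c)>6)[0]; e=[c[i] for i in g]+[c[-1]]; print(u,e[:4],[(wonz(d,u,k+1,.051)[:2]*1000).round(1) for k in e[:3]])
for u in (295,360):
    c=np.where(B[:,u])[0]; print('pack',u,c.max(),(wonz(d,u,c.max()+1,.043)[:2]*1000).round(1))
E
python3 m.py
```

```text
[ 6.1554e+02  1.8720e+01  1.2451e+02 -8.8000e-01 -1.5000e-01 -8.2000e-01] t 22.0
318 [np.int64(182), np.int64(293)] [array([589.7,  14.6]), array([686. ,  10.8])]
324 [np.int64(182)] [array([589.8,  19. ])]
330 [np.int64(182), np.int64(295)] [array([590. ,  23.3]), array([688.4,  20.9])]
pack 295 161 [575.1  -2. ]
pack 360 161 [576.6  46.1]
```

Request:
step_arm(
  targets=[
    {"travel":[0,-0.003,-0.05],"angular":[0,0,0],"gripper":0},
    {"travel":[0,-0.003,-0.1],"angular":[0,0,0],"gripper":0},
    {"travel":[0,-0.003,-0.13],"angular":[0,0,0],"gripper":0},
    {"travel":[0,-0.003,-0.13],"angular":[0,0,0],"gripper":0},
    {"travel":[0,-0.003,-0.13],"angular":[0,0,0],"gripper":0},
  ],
)

```text
t: 22.5
tool_pos: [0.6205, 0.0144, 0.0534]
tool_rot: [0.052, 3.138, -0.0]
contact_force: [0.2, 0.2, 0.9]
opening: -0.0002
grip_force: 0.0
```

```bash
python3 m.py
```

```text
[ 6.2086e+02  1.4490e+01  5.3770e+01  2.1000e-01 -0.0000e+00 -1.6000e-01] t 22.7
318 [np.int64(208), np.int64(293)] [array([588.9,  12.6]), array([640.1,  10.4])]
324 [np.int64(208)] [array([589. ,  15.6])]
330 [np.int64(208), np.int64(295)] [array([589.1,  18.5]), array([641.7,  17.2])]
pack 295 178 [575.2   1.3]
pack 360 178 [576.3  34.3]
```

Request:
step_arm(
  targets=[
    {"travel":[0,0.0035,-0.01],"angular":[0,0,0],"gripper":0},
    {"travel":[0,0.0035,-0.01],"angular":[0,0,0],"gripper":0},
    {"travel":[-0.01,0.0035,-0.01],"angular":[0,0,0],"gripper":0},
    {"travel":[-0.02,0.0035,-0.01],"angular":[0,0,0],"gripper":0},
    {"travel":[-0.025,0.0035,-0.01],"angular":[0,0,0],"gripper":0},
    {"travel":[-0.025,0.0035,-0.01],"angular":[0,0,0],"gripper":0},
  ],
)

```text
t: 23.3
tool_pos: [0.6032, 0.0169, 0.0446]
tool_rot: [-0.051, -3.141, -0.0]
contact_force: [1.1, -0.8, 0.2]
opening: 0.0003
grip_force: 0.0
```

```bash
python3 m.py
```

```text
[6.0387e+02 1.6860e+01 4.4870e+01 1.3000e-01 1.4000e-01 2.4000e-01] t 23.5
318 [np.int64(293)] [array([616.9,  13.2])]
324 [np.int64(246)] [array([588.7,  17.4])]
330 [np.int64(295)] [array([618.4,  19.5])]
pack 295 216 [575.6   3.3]
pack 360 215 [576.2  35.7]
```

Request:
step_arm(
  targets=[
    {"travel":[-0.002,0,0.002],"angular":[0,0,0],"gripper":0},
    {"travel":[-0.004,0,0.002],"angular":[0,0,0],"gripper":0},
    {"travel":[-0.006,0,0.002],"angular":[0,0,0],"gripper":0},
    {"travel":[-0.006,0,0.002],"angular":[0,0,0],"gripper":0},
  ],
)

```text
t: 23.9
tool_pos: [0.6004, 0.0169, 0.0461]
tool_rot: [0.051, 3.141, -0.0]
contact_force: [0.7, 0.0, -0.3]
opening: -0.0002
grip_force: 0.3
```

```bash
python3 m.py | head -3
```

```text
[ 6.0042e+02  1.6870e+01  4.6070e+01  5.6000e-01  1.5000e-01 -1.0000e-02] t 24.1
318 [np.int64(293)] [array([614.1,  13.2])]
324 [np.int64(250)] [array([588. ,  17.3])]
```

Request:
step_arm(
  targets=[
    {"travel":[-0.002,0,0],"angular":[0,0,0],"gripper":0},
    {"travel":[-0.004,0,0],"angular":[0,0,0],"gripper":0},
    {"travel":[-0.006,0,0],"angular":[0,0,0],"gripper":0},
    {"travel":[-0.006,0,0],"angular":[0,0,0],"gripper":0},
  ],
)

```text
t: 24.5
tool_pos: [0.5966, 0.0169, 0.046]
tool_rot: [0.051, 3.141, -0.0]
contact_force: [1.2, 0.4, 0.8]
opening: -0.0002
grip_force: 0.4
```

Request:
step_arm(
  targets=[
    {"travel":[0.02,0,0],"angular":[0,0,0],"gripper":0},
    {"travel":[0.03,0,0.02],"angular":[0,0,0],"gripper":0},
    {"travel":[0.03,0,0.09],"angular":[0,0,0],"gripper":0},
    {"travel":[0.03,0,0.13],"angular":[0,0,0],"gripper":0},
    {"travel":[0.03,0,0.13],"angular":[0,0,0],"gripper":0},
    {"travel":[0.03,0,0.13],"angular":[0,0,0],"gripper":0},
  ],
)

```text
t: 25.1
tool_pos: [0.6156, 0.0168, 0.1253]
tool_rot: [0.051, 3.139, -0.0]
contact_force: [-0.3, 0.4, 0.1]
opening: -0.0002
grip_force: 0.0
```

```bash
python3 m.py
python3 - <<'E'
from h import *
d=snap('wrist'); hsv=cv2.cvtColor(d['img'],cv2.COLOR_RGB2HSV); H,S,V=[hsv[...,i].astype(int) for i in range(3)]
B=(abs(H-105)<14)&(S>110)&(V>60); W=(S<50)&(V>90)
for r in (5,20,120,150):
    c=np.where(B[r,225:420])[0]+225; w=np.where(W[r,290:360])[0]+290
    a=(wonz(d,c.min(),r,.040)+wonz(d,c.max()+1,r,.040))*500; b=(wonz(d,w.min(),r,.051)+wonz(d,w.max()+1,r,.051))*500
    print(r,a[:2].round(1),b[:2].round(1))
E
```

```text
[ 6.1396e+02  1.6970e+01  1.2269e+02 -3.2000e-01 -4.1000e-01 -3.9000e-01] t 25.3
318 [np.int64(180), np.int64(293)] [array([585.1,  13.5]), array([681.3,   9.5])]
324 [np.int64(180)] [array([585.2,  17.8])]
330 [np.int64(180), np.int64(295)] [array([585.3,  22. ]), array([683.7,  19.5])]
pack 295 165 [575.2  -3.1]
pack 360 165 [576.7  44.4]
5 [455.5  19.9] [460.4  20.2]
20 [467.5  19.8] [471.6  20.2]
120 [542.   18.1] [541.9  17.9]
150 [564.2  17.3] [562.8  17.1]
```

```bash
python3 -c "
from h import *
print(ctrl.finish_job())"
```

```text
the job is handed in; nothing more can be done
None
```

The right-hand cold pack (right as seen from the robot) was the bad one: the straightedge rocked both ways on it. I pressed its plug home with a peak push of about 18.5 N (about 21 N with the straightedge's weight), left the straightedge flat and centred along it to within about 1 mm, and handed the job in at about 25 s; I did not test the other pack.

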